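# Dress a machined bar with a sprung finishing block

## Task

Draw the red finishing block out from under the low steel shelf by the knob at its end, set it down on the grey liner clear of the shelf and let go, then take it by its main black handle instead. Lay it lengthwise on the aluminium bar in the bench hook, at the end away from the wooden stop, press until the sprung sole has sunk about half its travel, and with that steady pressure make one unbroken stroke over the bar's whole length to the stop end, lifting off only there. Then stand the block back on the liner in front of the shelf and let go, leaving the bar in the bench hook and the disc, bottle and yellow bin where they are.

Things in the scene. Friction and masses are not known exactly. Their poses are not given: they have to be found in the camera images.
- riser: Fixed low grey steel bench shelf, 220 mm deep (x), 400 wide (y); top 125 mm, front lip's underside 107 mm above the bench; open in front, side panels at y = +-198 mm; bins and a tape roll on its rear half (x over 90 mm) reach 185 mm. Origin: on the bench under the middle of the shelf's front edge; x points in under the shelf, away from the robot; z up.
- liner (a point): Middle of the open part of the slate-grey rubber liner, on its top face, 150 mm in front of the shelf's front edge; axes as the riser's. The liner is fixed, 4 mm thick, 280 mm wide (y), and runs from 300 mm in front of the shelf's edge to 250 mm behind it; the block starts on it.
- block: Red hand finishing block, 0.4 kg, 200 mm long (x), 64 wide (y), 61 high: sprung abrasive sole, red body (top at z = 22 mm), knob at one end, handle in the middle. Origin: centre of the sole's underside when the sole is out; x along it away from the knob, z up. Starts half under the shelf, knob end out in front, turned up to 0.12 rad from the riser's x; it slides on the liner.
- block_end_knob: The round black end knob, fixed to the block, 32 mm in diameter from block z = 34 to 60 mm on a 24 mm neck. Origin: middle of its foot, at block (-75, 0, 22) mm.
- block_knob (a point): Grip point of the end knob, on its axis, at block x = -75 mm, y = 0, z = 46 mm.
- block_grip (a point): Grip point of the main handle: block x = +10 mm, y = 0, z = 46 mm.
- block_handle: The main handle, a black upright grip 90 mm long (block x = -35 to +55 mm), 26 mm wide (y), its top at block z = 61 mm, fixed to the block; pinch it across its width from above. Origin: middle of its foot, at block (10, 0, 21) mm; axes as the block's.
- block_sole (a joint): How far the sprung sole has sunk into the block, m: 0 = fully out (unloaded), 0.005 = bottomed. It takes 4.5 N to start sinking and 1.5 N more for each mm (8.3 N at half travel, 12 N at the bottom); it stays out under the block's own weight.
- bar: The workpiece: loose machined aluminium flat bar, 300 mm long (x), 60 mm wide (y), 20 mm thick, 0.97 kg, with five bolt holes (look only) along the middle; its flat top face is to be dressed. Origin: centre of its underside; x along its length towards the wooden stop, z up.
- bar_top (a point): Centre of the bar's top face (20 mm above the bar's origin, about 38 mm above the bench); x towards the stop.
- workboard: Bench hook, fixed: pale wooden board 370 (x) by 150 mm (y), 18 thick; dark stop 13 mm high across its +x end (inner face at x = 158 mm), dark cleat 12 mm high, 220 long on each side of the bar. The bar stands 7 mm proud of the stop, so the block can overhang it. Origin: centre of its underside on the bench; x to the stop, z up. The bar starts a few mm short of the stop.
- disc: Bystander: spoked aluminium disc, 120 mm diameter, 8 mm thick, loose. Origin: centre of its underside.
- bottle: Bystander: small white bottle with red cap and green label, 40 mm diameter, 110 mm tall, standing. Origin: centre of its underside.
- partsbin: Bystander: small open yellow parts bin with steel pins in it, 100 x 80 x 45 mm high. Origin: centre of its underside.
Mind the look-alikes: they are no part of the job. There is more than one size of the block; the job needs the middle-sized.

How it is judged:
By the outcome, as a careful person would: the job done as asked, in the order asked, and still so for the second after the job is handed in, with the robot touching nothing.
It also fails if it takes over 70 s, if anything falls off the work surface, if the arm or the gripper's body presses on something with over 40 N, if the wrist force passes 120 N, or if a joint passes its speed limit or range.

## Robot

A 6-joint arm with a two-finger parallel gripper is mounted at the origin on the work surface. World frame = base frame: x ahead of the robot, y to its left, z up, the work surface at z = 0. Lengths are in mm, angles in rad, forces in N, time in s.
With the tool pointing down it reaches from about 275 to 750 mm from the base axis. Payload 10.2 kg.
Tool frame: the origin (TCP) lies between the finger pads; the fingertips stand 8 mm ahead of it and the grasp point (between the pads) lies 11 mm behind it; z points along the fingers, y is the line along which they close (so a half turn about z gives the same grasp; the last joint's range is limited). The gripper opens to 85 mm and grips with 20 to 120 N. Pads are 22 mm wide; open, the fingers measure 114 mm over their backs; the gripper's body (76 mm by 85 mm) begins 54 mm behind the grasp point. The pads swing forward as they close: fully open they stand 13 mm farther back than shut.
Start: joints at [1.079, 0.313, 1.498, -0, 1.331, -0.223], TCP at [139.439, 506.15, 239.294] pointing down, gripper open.
Joint ranges: [-2.94, 2.94], [-0.97, 2.17], [0.19, 2.56], [-1.23, 4.37], [0.02, 3.11], [-2.88, 2.88]. Speed limits (rad/s): [2.39, 2.39, 3.01, 3.14, 3.14, 3.14].

## Interface

Orientations are given as a unit quaternion [w, x, y, z].
In Python, from rig import * gives the robot as it stands.
- The arm moves only by the shell command python3 -m handwheel 'ROWS' [FORCE]. ROWS is JSON, a list that holds one entry, the list of rows, each a list of 7 numbers: the shift along the world's x, y, z in mm, then the turn, a rotation vector about the world's x, y, z in degrees, then the opening, from -1 (shut) to 1 (fully open). A call has 1 to 8 rows; each row shifts and turns the commanded pose from where the row before left it; what a row does not reach is not made up. A row lasts 1/8 s, in which the tool goes at most 62.5 mm and 10.7 degrees, less where a joint would pass 70% of its speed; a pose out of reach is approached as far as the arm can. A call is refused whole if a number of a shift passes 62.5 or a number of a turn 10.7, either way. A call with a gripper value outside its range is refused whole. The fingers move at their own pace and stop on an object; FORCE is the grip in N (left out, the last holds). Time passes only in rows, so rows that do not move let the fingers close. It gives the time, the measured TCP pose, the force, the opening and the grip force at its end, in the units of the state.
- sense(): the state, without advancing time (a new reading comes with each control period).
- capture(name): name is "scene" or "top" or "wrist"; returns a dict with "image" (420x560x3 uint8, red, green, blue), "fx", "fy", "cx", "cy" (pixels), "dist_coeffs" ([k1, k2, p1, p2, k3] as OpenCV has them; the pictures are not rectified), "rvec" (rotation vector, rad) and "tvec" (3), from world to camera coordinates, as OpenCV has them; the wrist camera has in their place "hand_eye" (4x4, takes a point from camera to tool coordinates, whose origin is the TCP and whose axes are the flange's). Camera axes: x right, y down, z forward; pixel columns grow to the right and rows downward; lengths in mm; the calibration is good to about 2 mm. A picture is of the moment at which its call begins: read the wrist's pose just before it. There is no depth.
- finish_job(): hands the job in; it is judged then, once.
The state is a dict: "time_s": time; "joints": joint angles; "dq": joint speeds; "tau": joint torques, N m; "eef_pos": TCP position; "ee_rot": TCP orientation; "force": force on the tool from outside, world axes, zero at the start; "wrist_torque": the same for the moment, N m; "grip_width": opening from 0.0 (shut) to 1.0 (fully open); "grip_force": force on a finger pad.
Only numpy, scipy, OpenCV 4.12 (cv2) and the standard library are available. Lean on these libraries where they do the work, as an engineer would, in place of code of your own. Each camera call takes 0.05 s, during which the arm holds its last target. There are 200 camera calls.

## Working session

There is one attempt and no reset: what is moved stays moved. The work goes in short steps, Python scripts to look and compute and a shell command to move; the robot and the scene stay as the last step left them, time stands still between calls to the robot, and variables do not carry over. Pictures are saved under pics/ and viewed, at most 10 in all, crops included, and the job is handed in when it is done.

```bash
mkdir -p pics; ls; python3 - <<'E'
from rig import *
import cv2
s=sense();print({k:s[k] for k in("time_s","eef_pos","ee_rot","force","grip_width")})
for n in("scene","top"):
    c=capture(n);cv2.imwrite(f"pics/{n}0.png",c["image"][:,:,::-1])
    print(n,[c[k] for k in("fx","fy","cx","cy","dist_coeffs","rvec","tvec")])
E
```

```text
pics
{'time_s': 0.0, 'eef_pos': array([139.31418058, 505.92195214, 238.72657091]), 'ee_rot': array([-2.28068500e-04,  1.33988085e-01,  9.90982727e-01, -6.13547579e-04]), 'force': array([ 0.23000867, -0.1558373 ,  1.02623845]), 'grip_width': 0.9929663120666001}
scene [403.08061743232815, 403.08061743232815, 282.3936851771583, 209.91628132203346, array([0.02992488, 0.        , 0.        , 0.        , 0.        ]), array([ 2.21382136,  0.36173305, -0.15212086]), array([-463.03506286,    2.02667066, 1159.35887046])]
top [409.9661380717686, 409.9661380717686, 283.24714159843353, 208.8684403657829, array([-0.04359634,  0.        ,  0.        ,  0.        ,  0.        ]), array([ 2.1740968 , -2.12445465,  0.14274928]), array([  79.34821762,  462.25239438, 1284.69651179])]
```

View pics/scene0.png

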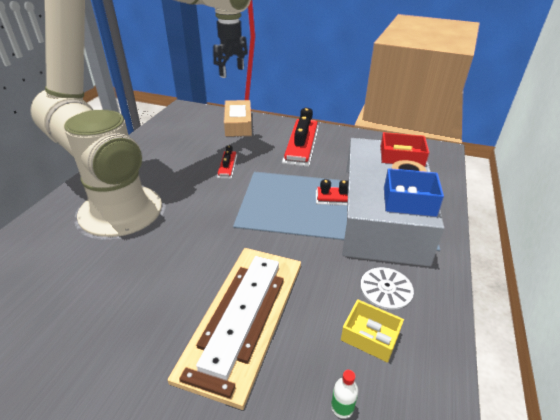

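View pics/top0.png

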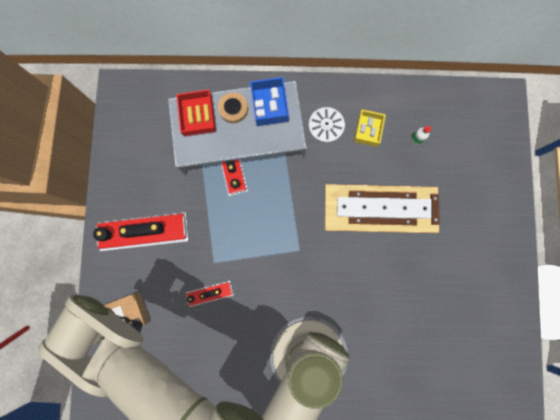

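The scene view shows the middle-sized red block half under the shelf, with its knob at scene (326,187) and top (236,184). The bar sits on the pale board, with the stop at its right end in the top view (435,210), i.e. towards −y. The larger and smaller red blocks are the look-alikes.

```bash
cat > h.py <<'E'
from rig import *
import cv2, numpy as np
from scipy.spatial.transform import Rotation as R
def cam(n):
    s=sense(); c=capture(n); c["K"]=np.array([[c["fx"],0,c["cx"]],[0,c["fy"],c["cy"]],[0,0,1]])
    if n=="wrist":
        q=s["ee_rot"]; T=np.eye(4); T[:3,:3]=R.from_quat([q[1],q[2],q[3],q[0]]).as_matrix(); T[:3,3]=s["eef_pos"]
        M=T@np.array(c["hand_eye"]); c["Rwc"],c["o"]=M[:3,:3],M[:3,3]
    else:
        r=cv2.Rodrigues(np.array(c["rvec"]))[0]; c["Rwc"]=r.T; c["o"]=-r.T@np.array(c["tvec"]).ravel()
    c["hsv"]=cv2.cvtColor(c["image"],cv2.COLOR_RGB2HSV)
    return c
def plane(c,uv,z):
    p=cv2.undistortPoints(np.array(uv,float).reshape(-1,1,2),c["K"],np.array(c["dist_coeffs"])).reshape(-1,2)
    d=np.c_[p,np.ones(len(p))]@c["Rwc"].T
    return c["o"]+d*((z-c["o"][2])/d[:,2])[:,None]
def proj(c,P):
    rv=cv2.Rodrigues(c["Rwc"].T)[0]; return cv2.projectPoints(np.array(P,float).reshape(-1,1,3),rv,-c["Rwc"].T@c["o"],c["K"],np.array(c["dist_coeffs"]))[0].reshape(-1,2)
def blobs(m,roi,amin=40):
    k=np.zeros(m.shape,np.uint8); x0,y0,x1,y1=roi; k[y0:y1,x0:x1]=m[y0:y1,x0:x1].astype(np.uint8)*255
    cs=cv2.findContours(k,cv2.RETR_EXTERNAL,cv2.CHAIN_APPROX_NONE)[0]
    return sorted([q for q in cs if cv2.contourArea(q)>=amin],key=cv2.contourArea,reverse=True)
def mid(q): 
    m=cv2.moments(q); return [m["m10"]/m["m00"],m["m01"]/m["m00"]]
E
python3 - <<'E'
from h import *
np.set_printoptions(precision=1,suppress=True)
c=cam("top");h=c["hsv"].astype(int);H,S,V=h[...,0],h[...,1],h[...,2]
def rect(name,m,roi,z):
    q=blobs(m,roi)[0]; b=cv2.boxPoints(cv2.minAreaRect(q)); print(name,cv2.contourArea(q),b.tolist(),"\n",plane(c,b,z)[:,:2], plane(c,[mid(q)],z))
rect("liner",(H>95)&(H<118)&(S>70)&(V>60),(190,140,310,275),4)
rect("board",(S>60)&(V>150)&(H<25),(310,175,460,245),18)
rect("bar",(S<60)&(V>150),(330,190,436,225),38)
rect("block",((H<8)|(H>172))&(S>150)&(V>120),(215,157,255,200),26)
rect("knob",(V<50),(226,174,246,194),64)
rect("handle",(V<50),(222,160,244,175),65)
rect("disc",(S<60)&(V>120),(305,105,348,145),8)
rect("shelf",(S<70)&(V>80)&(H>90),(160,80,312,175),125)
for p in [(201,0),]: pass
cv2.imwrite("pics/crop.png",cv2.resize(c["image"][70:220,160:320,::-1],None,fx=4,fy=4,interpolation=cv2.INTER_CUBIC)[:600])
E
```

```text
Traceback (most recent call last):
IndexError: list index out of range
```

```bash
cat > m.py <<'E'
from h import *
np.set_printoptions(precision=1,suppress=True)
c=cam("top");h=c["hsv"].astype(int);H,S,V=h[...,0],h[...,1],h[...,2]
for n,(u,v) in dict(liner=(250,220),bench=(300,270),shelf=(240,145),bar=(365,203),board=(345,190),front=(240,160),knob=(236,184)).items(): print(n,h[v,u])
def rect(name,m,roi,z):
    q=blobs(m,roi)
    if not q: print(name,"none");return
    q=q[0]; b=cv2.boxPoints(cv2.minAreaRect(q)); print(name,cv2.contourArea(q),b.round().tolist(),"\n",plane(c,b,z)[:,:2].tolist(), plane(c,[mid(q)],z))
rect("liner",(H>95)&(H<125)&(S>70)&(V>50),(190,165,310,275),4)
rect("board",(S>60)&(V>150)&(H<25),(310,175,460,245),18)
rect("bar",(S<60)&(V>150),(330,190,436,225),38)
rect("block",((H<8)|(H>172))&(S>150)&(V>120),(215,157,255,200),26)
rect("knob",(V<50),(226,174,246,194),64)
rect("handle",(V<50),(222,160,244,175),65)
rect("disc",(S<60)&(V>120),(305,105,348,145),8)
rect("shelf",(S<90)&(V>100)&(H>80),(160,80,312,175),125)
cv2.imwrite("pics/crop.png",cv2.resize(c["image"][70:220,160:320,::-1],None,fx=4,fy=4,interpolation=cv2.INTER_CUBIC)[:600])
E
sed -i 's/tolist()/round(1).tolist()/' m.py; python3 m.py
```

```text
liner [104  57 174]
bench [115  13 115]
shelf [108  22 175]
bar [105   4 237]
board [ 21  99 233]
front [125  13 118]
knob [18 56 77]
liner none
board 2082.0 [[324.0, 230.0], [325.0, 184.0], [439.0, 186.0], [438.0, 233.0]] 
 [[395.378948239308, -42.80343609837932], [548.6698139045017, -44.71663632813332], [549.2735592559286, -420.2394353531869], [395.2782635303522, -412.45016774449607]] [[ 467.7 -201.7   18. ]]
bar 1736.5 [[337.0, 217.0], [337.0, 197.0], [430.0, 198.0], [430.0, 218.0]] 
 [[437.8796055053707, -81.02051904379985], [503.2136767875726, -81.66244540612925], [505.6303669644638, -383.0261066028438], [440.016495409192, -380.3348820400297]] [[ 471.8 -230.5   38. ]]
block 339.0 [[222.0, 162.0], [238.0, 158.0], [245.0, 188.0], [229.0, 192.0]] 
 [[610.9103386420912, 294.2357492366722], [624.6074342629508, 243.53630372639816], [525.1816694236193, 216.24609687876347], [511.7167703118324, 266.42025279053826]] [[558.2 252.5  26. ]]
knob none
handle none
disc 1103.0 [[307.0, 105.0], [345.0, 105.0], [345.0, 142.0], [307.0, 142.0]] 
 [[821.3128912741106, 17.73912271480583], [824.5349011779745, -111.42289220245476], [694.2894421717286, -111.43333519414364], [691.2065757656596, 15.875019473113042]] [[756.8 -48.6   8. ]]
shelf 12213.0 [[160.0, 80.0], [311.0, 80.0], [311.0, 174.0], [160.0, 174.0]] 
 [[847.4342058960074, 486.41032641057745], [856.396072160933, 12.169434435296651], [555.5848249753221, 8.297576846637938], [545.5613258524098, 465.4193770204587]] [[691.9 253.  125. ]]
```

View pics/crop.png

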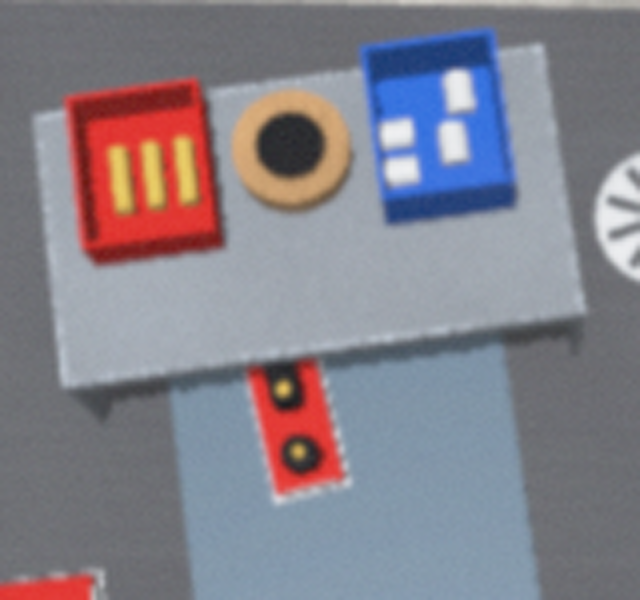

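```bash
cat > m2.py <<'E'
from h import *
np.set_printoptions(precision=1,suppress=True)
c=cam("top");f=lambda l,z:plane(c,[(x/4+160-.4,y/4+70-.4) for x,y in l],z)
s=f([(63,385),(585,315),(545,44),(33,115)],125);print("shelf",s,np.linalg.norm(s[0]-s[1]))
d=(s[0]-s[1]);print("yaw",np.degrees(np.arctan2(-d[0],d[1])),"mid",(s[0]+s[1])/2)
print("knob",f([(300,452)],64))
b=f([(277,500),(349,483)],6);print("block end corners low",b,b.mean(0))
b=f([(248,372),(275,494),(347,480),(320,362)],26);print("red body",b,b[0]-b[1],b[3]-b[2])
h=c["hsv"].astype(int);H,S,V=h[...,0],h[...,1],h[...,2]
q=blobs((S<60)&(V>195),(328,190,433,225))[0];e=q.reshape(-1,2).astype(float)
# line fits of bar's sides
P=plane(c,e,38)[:,:2]
r=cv2.minAreaRect(P.astype(np.float32));print("bar",r)
m=((S>60)&(V>170)&(H<30));pts=np.argwhere(m[175:245,310:450]).astype(float)[:,::-1]+[310,175]
print("board",cv2.minAreaRect(plane(c,pts,18)[:,:2].astype(np.float32)))
c2=cam("scene");h=c2["hsv"].astype(int);H,S,V=h[...,0],h[...,1],h[...,2]
for u,v in[(326,187),(343,186)]: print("sceneknob",plane(c2,[(u,v)],60))
m=(S<60)&(V>190)
q=blobs(m,(195,250,285,380))[0];print("bar scene",cv2.minAreaRect(plane(c2,q.reshape(-1,2),38)[:,:2].astype(np.float32)))
E
python3 m2.py
```

```text
shelf [[571.8 420.1 125. ]
 [635.   25.  125. ]
 [853.3  59.5 125. ]
 [787.  457.3 125. ]] 400.1118371090708
yaw 9.096818594201087 mid [603.4 222.6 125. ]
knob [[536.1 245.6  64. ]]
block end corners low [[507.1 270.3   6. ]
 [522.6 211.5   6. ]] [514.9 240.9   6. ]
red body [[609.6 295.8  26. ]
 [508.6 269.3  26. ]
 [521.4 211.3  26. ]
 [619.3 237.   26. ]] [101.   26.5   0. ] [97.8 25.7  0. ]
bar ((471.35089111328125, -231.746337890625), (300.31903076171875, 62.3262939453125), 89.93948364257812)
board ((472.04443359375, -229.0365753173828), (368.75018310546875, 152.3157501220703), 89.97889709472656)
sceneknob [[544.5 227.1  60. ]]
sceneknob [[590.  248.5  60. ]]
bar scene ((472.3505554199219, -230.25465393066406), (318.0116271972656, 66.47053527832031), 89.0936508178711)
```

The crop shows the shelf's front edge from (63,385) to (585,315), and the knob at (300,452) in front of it. The 400 mm width and the 0.097 rad block yaw both check out, so I move to hover near the knob.

```bash
python3 -m handwheel '[[[44,-33,-5,0,0,3.75,1],[44,-33,-5,0,0,3.75,1],[44,-33,-5,0,0,3.75,1],[44,-33,-5,0,0,3.75,1],[44,-33,-5,0,0,3.75,1],[44,-33,-5,0,0,3.75,1],[44,-33,-5,0,0,3.75,1],[44,-33,-5,0,0,3.75,1]]]' 30
cat > w.py <<'E'
from h import *
import sys
np.set_printoptions(precision=1,suppress=True)
c=cam("wrist");s=sense();print(s["eef_pos"],s["ee_rot"].round(3),s["force"],s["time_s"],"cam at",c["o"])
cv2.imwrite(f"pics/{sys.argv[1]}.png",c["image"][:,:,::-1])
import pickle;pickle.dump({k:c[k] for k in("K","dist_coeffs","Rwc","o","image","hsv")},open("w.pkl","wb"))
E
python3 w.py w1
```

```text
time_s: 1.3
eef_pos: [492.7, 240.8, 199.2]
ee_rot: [0.0, -0.128, 0.992, 0.0]
force: [-1.2, 1.5, -1.1]
grip_width: 0.999
grip_force: 0.0
[496.8 236.9 198.2] [ 0.  -0.1  1.  -0. ] [ 1.4 -4.7 -1.2] 1.35 cam at [426.2 223.5 333.7]
```

View pics/w1.png

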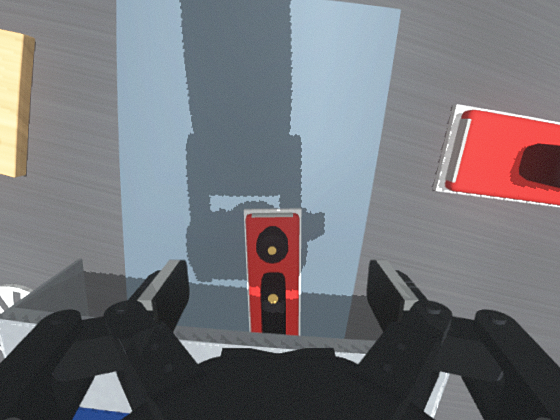

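The wrist view shows the knob with its brass screw at (272,251), the handle screw at (273,299), and the block's near end at (245–301,210).

```bash
python3 - <<'E'
from h import *
import pickle
np.set_printoptions(precision=1,suppress=True)
c=pickle.load(open("w.pkl","rb"));h=c["hsv"].astype(int);H,S,V=h[...,0],h[...,1],h[...,2]
for q in blobs((H>15)&(H<32)&(S>90)&(V>90),(255,235,290,310),4): print("brass",mid(q),plane(c,[mid(q)],64))
q=blobs(((H<8)|(H>172))&(S>150),(240,205,305,330))[0].reshape(-1,2)
for z0,lo,hi in((26,225,320),):
  L=[];Rr=[]
  for v in range(lo,hi): 
    u=q[q[:,1]==v,0]; L.append((u.min(),v));Rr.append((u.max(),v))
  for e in(L,Rr):
    P=plane(c,e,z0)[:,:2];d=cv2.fitLine(P.astype(np.float32),cv2.DIST_HUBER,0,.01,.01).ravel();print("edge",d,np.degrees(np.arctan2(d[1],d[0])))
print(plane(c,[(q[:,0].mean(),q[:,1].min())],26), cv2.boundingRect(q))
w=blobs((S<60)&(V>150),(240,200,310,240),5);print([cv2.boundingRect(x) for x in w],plane(c,[(273,210)],5))
E
```

```text
brass [272.5587529976019, 298.3477218225419] [[590. 261.  64.]]
brass [271.6094276094276, 250.026936026936] [[539.1 247.   64. ]]
edge [  1.    0.3 579.4 230. ] 15.564684
edge [  1.    0.3 574.5 285.1] 15.074418
[[514.9 241.6  26. ]] (246, 214, 53, 116)
[(244, 200, 58, 40), (301, 200, 9, 13), (240, 200, 19, 4)] [[516.5 241.6   5. ]]
```

```bash
python3 -m handwheel '[[[21,5,-30,0,0,0.3,1],[21,5,-30,0,0,0.3,1],[0,0,-10,0,0,0,1],[0,0,0,0,0,0,1]]]'
```

```text
time_s: 1.85
eef_pos: [532.7, 252.1, 129.2]
ee_rot: [-0.001, -0.132, 0.991, -0.0]
force: [-0.5, 0.4, 0.7]
grip_width: 1.001
grip_force: 0.0
```

```bash
python3 -m handwheel '[[[6,-5,-20,0,0,0,1],[0,0,-25,0,0,0,1],[0,0,-25,0,0,0,1],[0,0,-18,0,0,0,1],[0,0,0,0,0,0,1]]]'; python3 -m handwheel '[[[0,0,0,0,0,0,-1],[0,0,0,0,0,0,-1],[0,0,0,0,0,0,-1],[0,0,0,0,0,0,-1],[0,0,0,0,0,0,-1],[0,0,0,0,0,0,-1]]]' 40
```

```text
time_s: 2.48
eef_pos: [539.0, 247.2, 41.2]
ee_rot: [-0.0, -0.132, 0.991, -0.0]
force: [0.7, -0.0, 0.6]
grip_width: 0.997
grip_force: 0.0
time_s: 3.22
eef_pos: [539.6, 247.3, 41.5]
ee_rot: [0.0, -0.132, 0.991, 0.0]
force: [0.6, 0.6, 2.0]
grip_width: 0.359
grip_force: 39.8
```

```bash
python3 -m handwheel '[[[-10,-2.8,0,0,0,0,-1],[-20,-5.5,0,0,0,0,-1],[-20,-5.5,0,0,0,0,-1],[-20,-5.5,0,0,0,0,-1],[-20,-5.5,0,0,0,0,-1],[-20,-5.5,0,0,0,0,-1],[-20,-5.5,0,0,0,0,-1],[-20,-5.5,0,0,0,0,-1]]]'; python3 -m handwheel '[[[-10,-2.7,0,0,0,0,-1],[0,0,0,0,0,0,-1],[0,0,0,0,0,0,-1]]]'
```

```text
time_s: 4.22
eef_pos: [389.0, 205.6, 41.6]
ee_rot: [0.001, -0.132, 0.991, 0.0]
force: [3.7, 0.8, 2.3]
grip_width: 0.36
grip_force: 40.0
time_s: 4.6
eef_pos: [378.6, 203.0, 40.9]
ee_rot: [-0.002, -0.132, 0.991, -0.0]
force: [-4.3, -0.4, 1.7]
grip_width: 0.365
grip_force: 40.1
```

```bash
python3 -m handwheel '[[[0,0,0,0,0,0,0.5],[0,0,0,0,0,0,1],[0,0,0,0,0,0,1],[0,0,0,0,0,0,1],[0,0,0,0,0,0,1],[0,0,30,0,0,0,1],[0,0,50,0,0,0,1],[-10,0,30,0,0,0,1]]]';  python3 -m handwheel '[[[-10,0,40,0,0,0,1],[0,0,0,0,0,0,1],[0,0,0,0,0,0,1]]]'; python3 w.py w2
```

```text
time_s: 5.6
eef_pos: [370.1, 203.2, 153.3]
ee_rot: [0.001, -0.132, 0.991, 0.0]
force: [0.4, 0.6, 0.3]
grip_width: 1.002
grip_force: 0.0
time_s: 5.98
eef_pos: [359.2, 203.1, 190.7]
ee_rot: [-0.0, -0.132, 0.991, -0.0]
force: [0.2, 0.8, -1.2]
grip_width: 0.998
grip_force: 0.0
[359.1 203.  190.4] [-0.  -0.1  1.  -0. ] [ 0.6 -0.8  0.6] 6.025 cam at [293.  185.2 325.2]
```

View pics/w2.png

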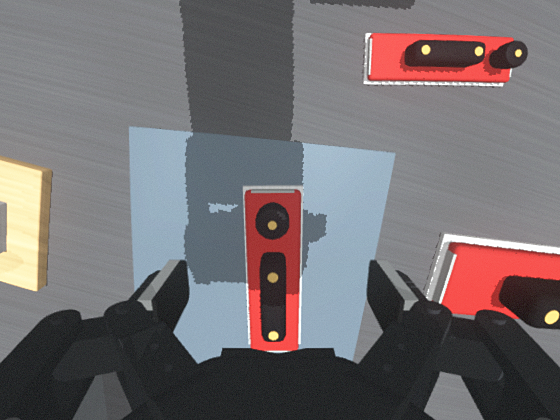

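The block is now out on the liner, in line with the tool, with its knob at (272,225) and handle screws at (273,277) and (273,336).

```bash
python3 - <<'E'
from h import *
import pickle
np.set_printoptions(precision=1,suppress=True)
c=pickle.load(open("w.pkl","rb"));h=c["hsv"].astype(int);H,S,V=h[...,0],h[...,1],h[...,2]
p=[plane(c,[mid(q)],64.5)[0] for q in blobs((H>15)&(H<32)&(S>90)&(V>90),(255,205,290,345),4)]
p=sorted(p,key=lambda a:a[0]);print(np.array(p));d=p[-1]-p[0];print(np.linalg.norm(d),np.degrees(np.arctan2(d[1],d[0])))
print("grip",p[0]+85*d/np.linalg.norm(d))
E
```

```text
[[378.  202.8  64.5]
 [428.5 216.4  64.5]
 [492.4 234.2  64.5]]
118.6369896812006 15.332356556160716
grip [460.  225.3  64.5]
```

```bash
python3 -m handwheel '[[[33,7,-5,0,0,0,1],[34,8,-15,0,0,0,1],[34,7,-30,0,0,0,1],[0,0,-30,0,0,0,1],[0,0,-30,0,0,0,1],[0,0,-25,0,0,0,1],[0,0,-15,0,0,0,1],[0,0,0,0,0,0,1]]]'; python3 -m handwheel '[[[0,0,0,0,0,0,-1],[0,0,0,0,0,0,-1],[0,0,0,0,0,0,-1],[0,0,0,0,0,0,-1],[0,0,0,0,0,0,-1],[0,0,0,0,0,0,-1],[0,0,0,0,0,0,-1]]]' 60
```

```text
time_s: 7.02
eef_pos: [459.9, 225.0, 40.2]
ee_rot: [-0.001, -0.132, 0.991, -0.0]
force: [1.1, 0.1, -0.1]
grip_width: 1.001
grip_force: 0.0
time_s: 7.9
eef_pos: [460.6, 225.2, 41.4]
ee_rot: [0.0, -0.132, 0.991, 0.0]
force: [0.5, -0.0, 1.6]
grip_width: 0.295
grip_force: 63.9
```

```bash
python3 -m handwheel '[[[0,0,15,0,0,0,-1],[0,0,35,0,0,0,-1],[0,0,40,0,0,0,-1],[0,0,0,0,0,0,-1]]]'; python3 -m handwheel '[[[0,-20,0,0,0,-6,-1],[1,-36,0,0,0,-9,-1],[1,-36,0,0,0,-9,-1],[1,-36,0,0,0,-9,-1],[1,-36,0,0,0,-9,-1],[1,-36,0,0,0,-9,-1],[1,-36,0,0,0,-9,-1],[1,-36,0,0,0,-9,-1]]]';python3 -m handwheel '[[[1,-36,0,0,0,-9,-1],[1,-36,0,0,0,-9,-1],[1,-36,0,0,0,-9,-1],[1,-21,0,0,0,-9,-1],[0,0,0,0,0,0,-1],[0,0,0,0,0,0,-1]]]'; python3 w.py w3
```

```text
time_s: 8.4
eef_pos: [461.4, 225.4, 134.0]
ee_rot: [0.003, -0.132, 0.991, 0.0]
force: [0.4, -1.0, -5.2]
grip_width: 0.291
grip_force: 63.3
time_s: 9.4
eef_pos: [466.4, -47.7, 130.0]
ee_rot: [-0.001, 0.455, 0.891, -0.0]
force: [1.1, 0.2, -4.3]
grip_width: 0.295
grip_force: 63.2
time_s: 10.15
eef_pos: [470.9, -174.9, 130.5]
ee_rot: [-0.001, 0.705, 0.709, -0.0]
force: [-0.6, 1.0, -5.4]
grip_width: 0.293
grip_force: 63.2
[ 471.  -174.8  130.7] [-0.   0.7  0.7 -0. ] [ 0.3  0.1 -3.2] 10.2 cam at [ 471.2 -105.4  265.1]
```

View pics/w3.png

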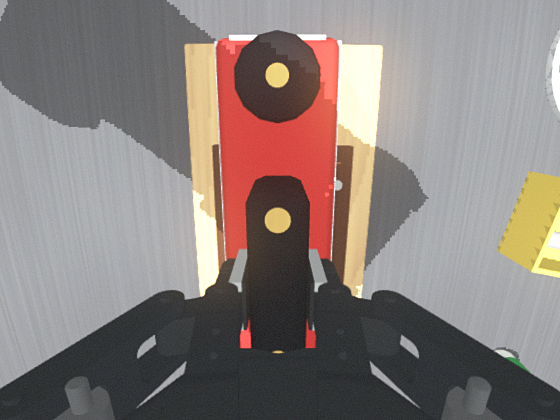

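The wrist view shows the block aligned over the board, whose edges are at u≈187 and 381 at row 46. The knob is at (277,75), on the side away from the stop.

```bash
python3 - <<'E'
from h import *
import pickle
np.set_printoptions(precision=1,suppress=True)
c=pickle.load(open("w.pkl","rb"));h=c["hsv"].astype(int);H,S,V=h[...,0],h[...,1],h[...,2]
m=(H>10)&(H<30)&(S>50)&(V>120)
for v in(60,100,130,220,240):
    u=np.where(m[v,170:400])[0]+170; u=u[(u<230)|(u>330)]; P=plane(c,[(u.min(),v),(u.max(),v)],18); print(v,u.min(),u.max(),P[:,:2].ravel(),P[:,0].mean())
P=plane(c,[(277,75),(277.5,220)],155);print("screws",P)
P=plane(c,[(277,42)],18);print("board end y, block hides bar",plane(c,[(195,45)],18))
e=cam("top");im=e["image"]
cv2.imwrite("pics/t3.png",cv2.resize(im[170:245,305:455,::-1],None,fx=5,fy=5,interpolation=cv2.INTER_CUBIC))
E
```

```text
60 185 382 [400.6 -57.1 549.5 -56.2] 475.0512193375574
100 187 379 [400.4 -86.2 549.4 -85.3] 474.9357849996807
130 189 376 [ 400.6 -108.9  548.9 -108.1] 474.7510162611589
220 194 368 [ 399.7 -183.7  548.7 -182.8] 474.17291481777954
240 196 366 [ 400.1 -202.   548.5 -201.1] 474.3308364945997
screws [[ 470.8  -88.8  155. ]
 [ 471.2 -140.1  155. ]]
board end y, block hides bar [[408.8 -46.7  18. ]]
```

```bash
python3 -m handwheel '[[[3,0,-20,0,0,0,-1],[0,0,-20,0,0,0,-1],[0,0,-10,0,0,0,-1],[0,0,0,0,0,0,-1],[0,0,0,0,0,0,-1]]]';  python3 -m handwheel '[[[0,0,-2,0,0,0,-1],[0,0,0,0,0,0,-1],[0,0,0,0,0,0,-1]]]'; python3 -m handwheel '[[[0,0,-2,0,0,0,-1],[0,0,0,0,0,0,-1],[0,0,0,0,0,0,-1]]]'; python3 -c "
from rig import *
s=sense();print(s['eef_pos'],s['force'],s['wrist_torque'])"
```

```text
time_s: 10.88
eef_pos: [474.8, -176.0, 82.0]
ee_rot: [0.001, 0.706, 0.708, 0.0]
force: [-0.1, -0.1, -4.2]
grip_width: 0.296
grip_force: 63.0
time_s: 11.25
eef_pos: [474.5, -175.9, 79.4]
ee_rot: [0.0, 0.706, 0.708, 0.0]
force: [0.7, 0.3, -5.3]
grip_width: 0.296
grip_force: 63.0
time_s: 11.62
eef_pos: [474.4, -175.9, 77.3]
ee_rot: [-0.0, 0.706, 0.708, -0.0]
force: [0.8, 1.1, -4.8]
grip_width: 0.294
grip_force: 63.0
[ 474.42815653 -175.86211767   77.27659181] [ 0.82284196  1.07277026 -4.77471746] [-0.01719977 -0.00579752  0.02190863]
```

```bash
for i in 1; do python3 -m handwheel '[[[0,0,-1,0,0,0,-1],[0,0,0,0,0,0,-1],[0,0,0,0,0,0,-1]]]';  python3 -m handwheel '[[[0,0,-1,0,0,0,-1],[0,0,0,0,0,0,-1],[0,0,0,0,0,0,-1]]]'; python3 -m handwheel '[[[0,0,-1,0,0,0,-1],[0,0,0,0,0,0,-1],[0,0,0,0,0,0,-1]]]'; done
```

```text
time_s: 12.0
eef_pos: [474.4, -175.9, 76.3]
ee_rot: [-0.0, 0.706, 0.708, 0.0]
force: [-0.4, 0.7, -4.8]
grip_width: 0.294
grip_force: 63.0
time_s: 12.38
eef_pos: [474.5, -175.9, 75.6]
ee_rot: [0.0, 0.706, 0.708, 0.0]
force: [-1.8, 0.1, 1.2]
grip_width: 0.297
grip_force: 64.0
time_s: 12.75
eef_pos: [474.5, -175.9, 74.4]
ee_rot: [0.0, 0.706, 0.708, 0.0]
force: [-0.6, 1.7, 2.0]
grip_width: 0.295
grip_force: 64.2
```

```bash
python3 -m handwheel '[[[0,0,-1.2,0,0,0,-1],[0,0,0,0,0,0,-1],[0,0,0,0,0,0,-1],[0,0,0,0,0,0,-1]]]'; python3 - <<'E'
from rig import *
for i in range(6):
    c=capture("wrist");s=sense();print(s['eef_pos'].round(2),s['force'].round(2))
E
```

```text
time_s: 13.25
eef_pos: [474.5, -175.9, 73.2]
ee_rot: [0.0, 0.706, 0.708, 0.0]
force: [-0.3, 1.0, 5.3]
grip_width: 0.293
grip_force: 64.5
[ 474.55 -175.9    73.23] [-0.41  1.21  5.49]
[ 474.55 -175.89   73.23] [-1.21  1.73  5.17]
[ 474.54 -175.91   73.24] [-1.16  1.46  4.53]
[ 474.55 -175.9    73.22] [-0.53  1.25  4.91]
[ 474.56 -175.89   73.25] [0.42 1.94 4.29]
[ 474.54 -175.9    73.25] [-0.64  1.7   4.14]
```

```bash
python3 -m handwheel '[[[0,0,-0.0,0,0,0,-1],[0,-3,0.3,0,0,0,-1],[0,-6,0,0,0,0,-1],[0,-9,0,0,0,0,-1],[0,-10,0,0,0,0,-1],[0,-10,0,0,0,0,-1],[0,-10,0,0,0,0,-1]]]'
```

```text
time_s: 14.42
eef_pos: [474.5, -223.5, 73.3]
ee_rot: [-0.001, 0.706, 0.708, 0.0]
force: [1.0, 6.4, 5.5]
grip_width: 0.296
grip_force: 64.4
```

```bash
python3 -m handwheel '[[[0,-10,0.2,0,0,0,-1],[0,-10,0,0,0,0,-1],[0,-10,0,0,0,0,-1],[0,-10,0,0,0,0,-1]]]'
```

```text
time_s: 14.92
eef_pos: [474.5, -263.5, 73.5]
ee_rot: [-0.001, 0.706, 0.708, 0.0]
force: [0.7, 5.4, 5.1]
grip_width: 0.295
grip_force: 64.4
```

```bash
python3 -m handwheel '[[[0,-10,0,0,0,0,-1],[0,-10,0,0,0,0,-1],[0,-10,0,0,0,0,-1],[0,-10,0,0,0,0,-1],[0,-8,0,0,0,0,-1],[0,-3,0,0,0,0,-1]]]'; python3 - <<'E'
from h import *
c=cam("top");s=sense();print(s["eef_pos"],s["force"],s["time_s"])
cv2.imwrite("pics/t4.png",cv2.resize(c["image"][165:245,305:455,::-1],None,fx=5,fy=5,interpolation=cv2.INTER_CUBIC))
E
```

```text
time_s: 15.68
eef_pos: [474.5, -314.6, 73.4]
ee_rot: [-0.0, 0.706, 0.708, 0.0]
force: [0.7, 5.8, 4.0]
grip_width: 0.296
grip_force: 64.4
[ 474.49842449 -314.76095637   73.48781103] [0.84371791 4.43882719 4.97280098] 15.725
```

View pics/t4.png

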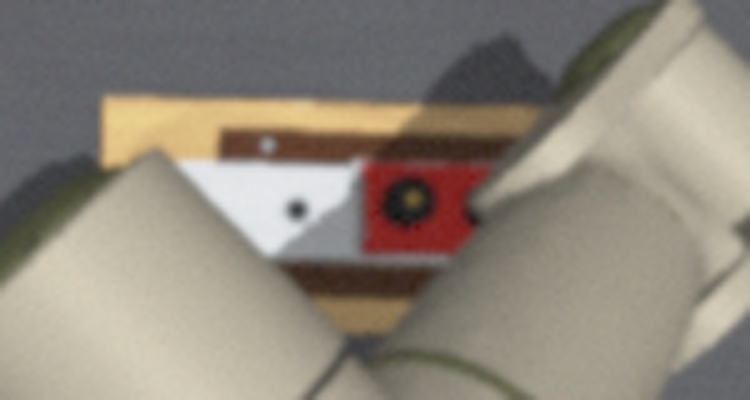

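The view shows the trailing end of the block at crop (361,205), past mid-bar, and the bar still between the cleats. The stroke is complete to the stop end, so I lift off and carry the block back.

```bash
python3 -m handwheel '[[[0,0,6,0,0,0,-1],[0,0,15,0,0,0,-1],[0,0,25,0,0,0,-1],[0,0,15,0,0,0,-1]]]'; python3 -m handwheel '[[[0,20,0,0,0,5,-1],[-1,38,0,0,0,7,-1],[-1,38,0,0,0,7,-1],[-1,38,0,0,0,7,-1],[-1,38,0,0,0,7,-1],[-1,38,0,0,0,7,-1],[-1,38,0,0,0,7,-1],[-1,38,0,0,0,7,-1]]]';python3 -m handwheel '[[[-1,38,0,0,0,7,-1],[-1,38,0,0,0,7,-1],[-1,38,0,0,0,8,-1],[-1,38,0,0,0,8,-1],[-1,38,0,0,0,8,-1],[-1,38,0,0,0,8,-1],[0,6,0,0,0,0,-1],[0,0,0,0,0,0,-1]]]'; python3 -c "
from rig import *
s=sense();print(s['eef_pos'],s['ee_rot'],s['force'],s['time_s'])"
```

```text
time_s: 16.23
eef_pos: [474.6, -315.1, 136.2]
ee_rot: [0.001, 0.706, 0.708, -0.0]
force: [-0.3, -0.2, -4.7]
grip_width: 0.291
grip_force: 63.3
time_s: 17.23
eef_pos: [467.2, -27.7, 134.9]
ee_rot: [0.0, 0.305, 0.952, -0.0]
force: [0.1, -0.1, -4.7]
grip_width: 0.294
grip_force: 63.1
time_s: 18.23
eef_pos: [461.4, 204.9, 134.6]
ee_rot: [-0.0, -0.088, 0.996, -0.0]
force: [0.0, -0.4, -5.2]
grip_width: 0.292
grip_force: 63.2
[461.37895617 204.91657314 134.63080512] [-5.91139891e-05 -8.84836779e-02  9.96077610e-01 -1.74987275e-04] [ 0.04390922 -0.37781659 -5.19946235] 18.225
```

Down to TCP z ≈ 41.4 (−93).

```bash
python3 -m handwheel '[[[0,0,-25,0,0,0,-1],[0,0,-30,0,0,0,-1],[0,0,-20,0,0,0,-1],[0,0,-10,0,0,0,-1],[0,0,-5,0,0,0,-1],[0,0,-2,0,0,0,-1],[0,0,0,0,0,0,-1],[0,0,0,0,0,0,-1]]]'; python3 -m handwheel '[[[0,0,-1,0,0,0,-1],[0,0,0,0,0,0,-1],[0,0,0,0,0,0,-1]]]'
```

```text
time_s: 19.23
eef_pos: [461.7, 205.2, 43.0]
ee_rot: [0.0, -0.089, 0.996, 0.0]
force: [-1.3, 0.7, -4.4]
grip_width: 0.297
grip_force: 63.1
time_s: 19.6
eef_pos: [461.7, 205.3, 42.0]
ee_rot: [0.0, -0.089, 0.996, 0.0]
force: [-0.5, 0.6, 2.0]
grip_width: 0.293
grip_force: 63.9
```

Block in contact; release and retreat to a pose with a clear view.

```bash
python3 -m handwheel '[[[0,0,0,0,0,0,0],[0,0,0,0,0,0,1],[0,0,0,0,0,0,1],[0,0,0,0,0,0,1],[0,0,0,0,0,0,1],[0,0,25,0,0,0,1],[0,0,45,0,0,0,1],[0,0,50,0,0,0,1]]]';  python3 -m handwheel '[[[-30,10,20,0,0,0,1],[-50,20,20,0,0,0,1],[-30,35,10,0,0,0,1],[0,45,0,0,0,0,1],[0,50,0,0,0,0,1],[0,30,0,0,0,0,1],[0,0,0,0,0,0,1],[0,0,0,0,0,0,1]]]'; python3 - <<'E'
from h import *
c=cam("top");s=sense();print(s["eef_pos"],s["time_s"],s["force"]);cv2.imwrite("pics/t5.png",c["image"][:,:,::-1])
h=c["hsv"].astype(int);H,S,V=h[...,0],h[...,1],h[...,2]
q=blobs((S<60)&(V>195),(328,190,433,225))[0]
print("bar",cv2.minAreaRect(plane(c,q.reshape(-1,2),38)[:,:2].astype(np.float32)))
E
```

```text
time_s: 20.6
eef_pos: [461.1, 205.0, 162.7]
ee_rot: [-0.001, -0.089, 0.996, -0.0]
force: [-0.1, -0.3, -0.4]
grip_width: 1.002
grip_force: 0.0
time_s: 21.6
eef_pos: [351.4, 394.6, 211.5]
ee_rot: [-0.0, -0.089, 0.996, -0.0]
force: [0.2, 0.6, -0.3]
grip_width: 1.0
grip_force: 0.0
[351.51433553 394.43831663 211.60393608] 21.65 [-0.46904907  0.31312198 -0.89153743]
bar ((471.4277038574219, -231.69911193847656), (300.236572265625, 62.120853424072266), 89.92656707763672)
```

View pics/t5.png

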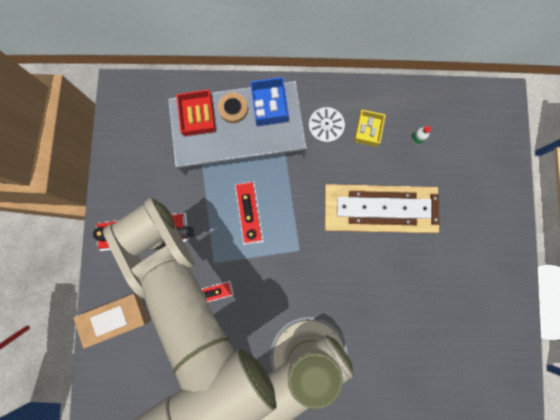

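The block stands on the liner at (249,212), clear of the shelf. The bar is still in the hook at (384,208), and the disc, bottle and bin have not moved.

```bash
python3 -c "
from rig import *
print(finish_job())"
```

```text
the job is handed in; nothing more can be done
None
```

I carried out the whole job in the order asked and handed it in at about 22 s: the sole was pressed about half its travel by force and height readings, the final picture shows the block back on the liner and the bar, disc, bottle and bin unmoved, and the hand-in returned no verdict.

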